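# Clamp a glued carving blank in the bench screw press

### The job

Lay the small dark-brown glued blank flat in the shallow tray of the green screw press's pulled-out carriage, then slide the carriage fully home under the press foot. Wind the crank clockwise (seen from above) until the foot just touches the blank, then give it a quarter turn more and let go; never take it as much as half a turn past first touch, or the joint is crushed. Leave the other things on the bench where they are.

Things in the scene. Friction and masses are not known exactly. Their poses are not given: they have to be found in the camera images.
- blank: The glued blank: dark-brown hardwood block, 30 wide (its x) x 85 long (its y) x 30 mm high (its z). Origin at the centre of its underside. Starts lying flat on the bench, left of the press, in one of three places in a row with the two other wooden pieces.
- pale_block: Bystander: pale wood block, 45 (x) x 70 (y) x 32 mm high, origin at the centre of its underside. Leave alone.
- wedge: Bystander: light-brown grained wooden wedge, 30 (x) x 120 (y) x 35 mm high, origin at the centre of its underside. Leave alone.
- oil_can: Bystander: brass-coloured oil can standing upright, 67 mm across, 150 mm high with its thin spout, origin at the centre of its underside. Leave alone.
- press: Green C-frame bench screw press, fixed; place and yaw vary. Origin on the screw axis at bench height. Column behind the axis (+x, 83 to 127 mm off, 60 mm wide); arm over the axis, 135 to 178 mm high, 50 mm wide. Base 20 mm high, 160 mm wide (y), reaching 72 mm in front (-x). The carriage slides out along its +y on rails 62 mm wide that end 225 mm from the axis.
- carriage_nest (a point): Centre of the flat floor of the carriage's tray, 32 mm above the bench; axes those of the press. Inside the lips the tray is 52 mm (x) by 107 mm (y); the lips stand 7 mm above the floor and are 5 mm thick. The blank lies in it lengthwise along y.
- carriage_grip (a point): Grip point of the carriage's handle: an upright red knob, 22 mm in diameter, from 57 to 97 mm above the bench (this point at 80 mm), 120 mm from the tray centre on its outer (+y) side, rigid with the carriage; can be pinched from above.
- carriage (a joint): Carriage slide (m): 0 = fully home against its stop, tray centre under the foot; 0.14 = fully out, along the press's +y. Starts pulled out, 0.115 to 0.14. Light friction, about 1 N; it stays where it is left.
- crank (a joint): Crank angle (rad), 0 to 13.5; grows when wound clockwise seen from above, which lowers screw, crank and foot by 20 mm a turn. At 0 the arm points along the press's +x and the foot's face is 90 mm above the bench; at q the arm points to yaw (press yaw - q). Starts at 0.1 to 3.0. Friction 0.12 N m holds it where it is left.
- crank_grip (a point): Grip point of the crank's upright black handle (23 mm in diameter, 42 mm tall), 65 mm from the screw axis. The handle spins freely on its pin, so a gripper can hold it with unchanged orientation while it goes round. The point is 29 mm above the crank arm's top and 270 mm above the bench at crank angle 0, 3.18 mm lower per radian.
- foot_face (a point): Centre of the underside of the round press foot (44 mm in diameter), on the screw axis; axes those of the press.
- foot (a joint): How far (m) the sprung foot is pushed up against its spring into the screw's end: 0 until the foot touches, then 0.02 per further turn of the crank (quarter turn 0.005; at half a turn, 0.010, the blank is crushed; end of travel 0.014). The spring presses with 5 N at first touch, 13 N after a quarter turn.

How it is judged:
On the way, in this order (a step that is already met when the one before it is completed fails the run):
1. the blank lies flat in the carriage's tray, lengthwise, let go (x of blank in the frame of carriage_nest between -0.011 and 0.011 m and y of blank in the frame of carriage_nest between -0.012 and 0.012 m and z of blank in the frame of carriage_nest between -0.004 and 0.004 m and angle between blank's own z axis and vertical below 0.1 rad and angle between the y axis of blank and the y axis of carriage_nest, either way round below 0.35 rad and contact force between the fingers and blank below 0.1 N), for 0.2 s.
2. the carriage is fully home with the blank in its tray (x of blank in the frame of carriage_nest between -0.011 and 0.011 m and y of blank in the frame of carriage_nest between -0.012 and 0.012 m and z of blank in the frame of carriage_nest between -0.004 and 0.004 m and angle between blank's own z axis and vertical below 0.1 rad and angle between the y axis of blank and the y axis of carriage_nest, either way round below 0.35 rad and value of joint carriage below 0.004 m), for 0.2 s.
3. the foot touches the blank (all of step 2 and value of joint foot above 0.0005 m), for 0.05 s.
At the end, for the whole second after the job is handed in: The blank lies flat and lengthwise in the tray (centred within 11 mm across and 12 mm along), the carriage is home within 4 mm, and the foot presses on the blank with the crank a quarter turn past first touch (0.14 to 0.36 turn, foot pushed in 2.8 to 7.2 mm), everything at rest and let go (all of step 2 and contact force between the fingers and blank below 0.1 N and value of joint foot between 0.0028 and 0.0072 m and velocity of joint crank between -0.05 and 0.05 rad/s).
It fails at once if the crank is taken half a turn or more past first touch (value of joint foot above 0.01 m).
It fails at once if another thing on the bench is shifted by more than 25 mm, or the oil can is tipped (distance of any of pale_block, wedge, oil_can from where it was at the start of the episode above 0.025 m or angle between oil_can's own z axis and vertical above 0.5 rad).
It also fails if it takes over 72 s, if anything falls off the work surface, if the arm or the gripper's body presses on something with over 40 N, if the wrist force passes 120 N, or if a joint passes its speed limit or range.

### The arm

A 6-joint arm with a two-finger parallel gripper is mounted at the origin on a cart in front of the work surface, level with it; the furniture and walls round the work are solid. World frame = base frame: x ahead of the robot, y to its left, z up, the work surface at z = 0. Lengths are in m, angles in rad, forces in N, time in s.
With the tool pointing down it reaches from about 0.35 to 0.975 m from the base axis. Payload 4.9 kg.
Tool frame: the origin (TCP) lies on the centre line of the jaws, within the pads' length; the fingertips stand manip.tip_reach ahead of it and the grasp point (between the pads) is the TCP (manip.tip_reach is the distance from the TCP to the fingertips, in m); z points along the fingers, y is the line along which they close (so a half turn about z gives the same grasp; the last joint's range is limited). The gripper opens to 85 mm and grips with 20 to 120 N. Pads are 22 mm wide; open, the fingers measure 114 mm over their backs; the gripper's body (76 mm by 85 mm) begins 54 mm behind the grasp point. The pads swing forward as they close: fully open they stand 13 mm farther back than shut.
Start: joints at [-1.328, 0.053, 1.613, -0, 1.476, -0.119], TCP at [0.221, -0.585, 0.25] pointing down, gripper open.
Joint ranges: [-3.01, 3.01], [-1.01, 2.22], [0.06, 2.58], [-1.02, 4.17], [0.09, 2.62], [-3.14, 3.14]. Speed limits (rad/s): [2.57, 2.57, 3.14, 3.14, 3.14, 3.14].

### API

Orientations are given as a unit quaternion [w, x, y, z].
In Python, from plant import manip gives the robot as it stands. The module is installed in compiled form; this text tells all that it offers.
- The arm moves only by the tool move_arm, never from a script. Its argument "rows" is a list of rows, each a list of 7 numbers: the shift along the tool's x, y, z in cm, then the turn, a rotation vector about the tool's x, y, z in degrees, then the opening, from -1 (shut) to 1 (fully open). In form: [[tx, ty, tz, ax, ay, az, jaw], ...]. A call has 1 to 20 rows; each row shifts and turns the commanded pose from where the row before left it, along the tool's axes as they then stand; what a row does not reach is not made up. A row lasts 1/12 s, in which the tool goes at most 41.7 mm and 7.16 degrees, less where a joint would pass 70% of its speed; a pose out of reach is approached as far as the arm can. A call is refused whole if a number of a shift passes 4.17 or a number of a turn 7.16, either way. A call with a gripper value outside its range is refused whole. The fingers move at their own pace and stop on an object; the grip force is fixed at half the most. Time passes only in rows, so rows that do not move let the fingers close. It gives the time, the measured TCP pose, the force, the opening and the grip force at its end, in the units of the state.
- manip.state(): the state, without advancing time (a new reading comes with each control period).
- manip.grab_frame(name): name is "side" or "top" or "wrist"; returns a dict with "img" (400x640x3 uint8, blue, green, red), "mtx" (3x3 intrinsics, pixels), "k1" (the pictures are not rectified: a ray, as slopes to the right and down, at radius r is drawn at 1 + k1 r^2 times it, then the intrinsics apply), "R" (3x3) and "t" (3): a world point X has camera coordinates R X + t. Camera axes: x right, y down, z forward; pixel columns grow to the right and rows downward; lengths in m; the calibration is good to about 2 mm. A picture is of the moment at which its call begins. There is no depth.
- manip.job_done(): hands the job in; it is judged then, once.
The state is a dict: "time": time; "joint_pos": joint angles; "joint_vel": joint speeds; "joint_efforts": joint torques, N m; "tool_pos": TCP position; "tool_rot": TCP orientation; "contact_force": force on the tool from outside, world axes, zero at the start; "ft_torque": the same for the moment, N m; "gripper_width": opening from 0.0 (shut) to 1.0 (fully open); "grasp_force": force on a finger pad.
Only numpy, scipy, OpenCV 4.12 (cv2) and the standard library are available. Lean on these libraries where they do the work, as an engineer would, in place of code of your own. Each camera call takes 0.05 s, during which the arm holds its last target. There are 200 camera calls.

## Working session

There is one attempt and no reset: what is moved stays moved. The work goes in short steps, Python scripts to look and compute and a tool call to move; the robot and the scene stay as the last step left them, time stands still between calls to the robot, and variables do not carry over. Pictures are saved under pics/ and viewed, at most 10 in all, crops included, and the job is handed in when it is done.

Besides the shell and the picture viewer there is one more tool, called after "Call:" by a JSON object that holds its "fn" and its "kwargs". move_arm: Moves the arm, as the interface text tells. Its arguments: {"type":"object","properties":{"rows":{"type":"array","items":{"type":"array","items":{"type":"number"}}}},"required":["rows"]}

```bash
mkdir -p pics; cat > h.py <<'E'
import numpy as np, cv2, json
from scipy.spatial.transform import Rotation as Ro
from plant import manip
def grab(n,f=None):
    d=manip.grab_frame(n)
    if f: cv2.imwrite('pics/'+f,d['img'])
    return d
def ray(d,u,v):
    K=np.array(d['mtx']);p=np.array([(u-K[0,2])/K[0,0],(v-K[1,2])/K[1,1]])
    s=p.copy()
    for _ in range(20): s=p/(1+d['k1']*(s@s))
    R=np.array(d['R']);t=np.array(d['t'])
    return -R.T@t, R.T@np.array([s[0],s[1],1.])
def onz(d,u,v,z):
    o,r=ray(d,u,v); return o+r*(z-o[2])/r[2]
def proj(d,X):
    c=np.array(d['R'])@np.array(X)+np.array(d['t']); s=c[:2]/c[2]; s=s*(1+d['k1']*(s@s))
    K=np.array(d['mtx']); return np.array([K[0,0]*s[0]+K[0,2],K[1,1]*s[1]+K[1,2]])
E
python3 - <<'E'
from h import *
for n in ['top','side']:
    d=grab(n,n+'0.png'); print(n,np.array(d['mtx']).tolist(),d['k1'],(-np.array(d['R']).T@d['t']).round(3),np.array(d['R']).round(2).tolist())
s=manip.state(); print(s['tool_pos'],s['tool_rot'],s['time'],manip.tip_reach)
E
```

```text
top [[373.8296061539529, 0.0, 318.81203596743484], [0.0, 373.8296061539529, 201.36585616798237], [0.0, 0.0, 1.0]] -0.013155250654793817 [0.389 0.103 1.206] [[0.03, -1.0, 0.01], [-0.99, -0.03, -0.13], [0.13, -0.01, -0.99]]
side [[432.2052330979049, 0.0, 321.1748363254419], [0.0, 432.2052330979049, 201.19749502528455], [0.0, 0.0, 1.0]] -0.010850352638734049 [0.55 0.95 0.89] [[-1.0, 0.02, -0.01], [0.02, 0.64, -0.77], [-0.01, -0.77, -0.64]]
[ 0.22107858 -0.5840362   0.24921401] [-9.07896209e-04  9.83685195e-01  1.79896105e-01 -7.22756562e-05] 0.1 0.019
```

View pics/top0.png

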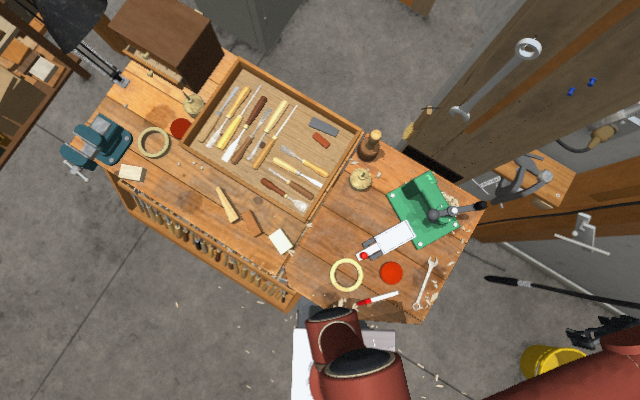

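View pics/side0.png

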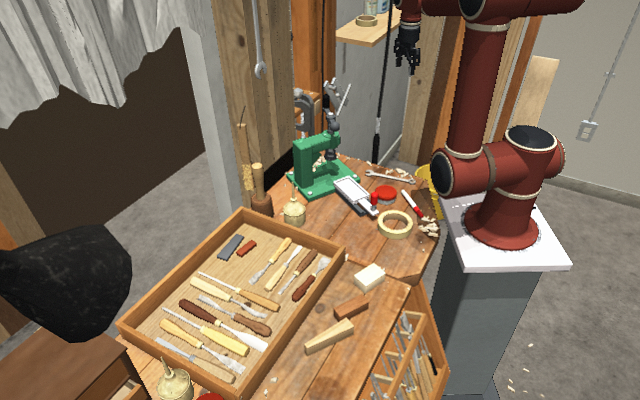

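The top view shows the blank at about (252,222), between the wedge (228,205) and the pale block (280,240). The press is at about (430,208), with its tray near (393,240) and the red knob near (364,256). I'll enlarge these areas.

```bash
python3 - <<'E'
from h import *
t=cv2.imread('pics/top0.png'); s=cv2.imread('pics/side0.png')
a=cv2.resize(t[165:275,340:500],None,fx=5,fy=5,interpolation=cv2.INTER_CUBIC)
b=cv2.resize(s[85:225,270:410],None,fx=4,fy=4,interpolation=cv2.INTER_CUBIC)
cv2.imwrite('pics/c1.png',a); cv2.imwrite('pics/c2.png',b)
c=cv2.resize(t[180:260,210:310],None,fx=5,fy=5,interpolation=cv2.INTER_CUBIC);cv2.imwrite('pics/c3.png',c)
E
```

```text
(no output)
```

View pics/c1.png

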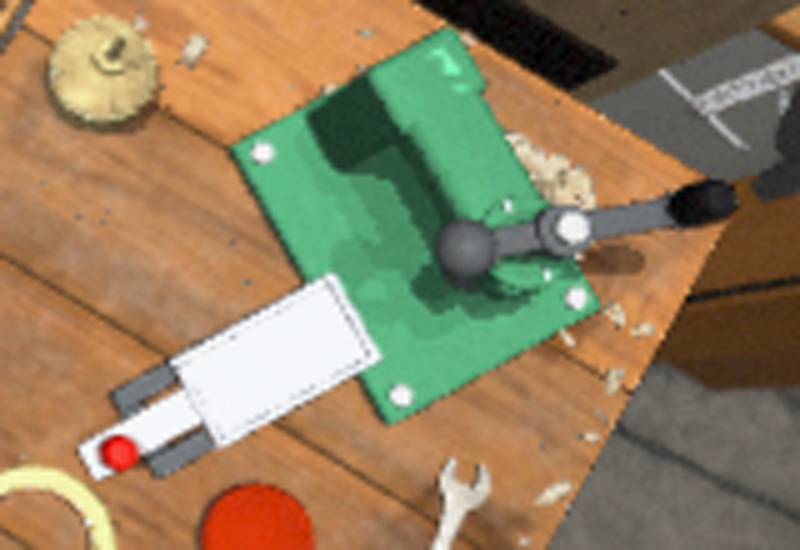

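View pics/c2.png

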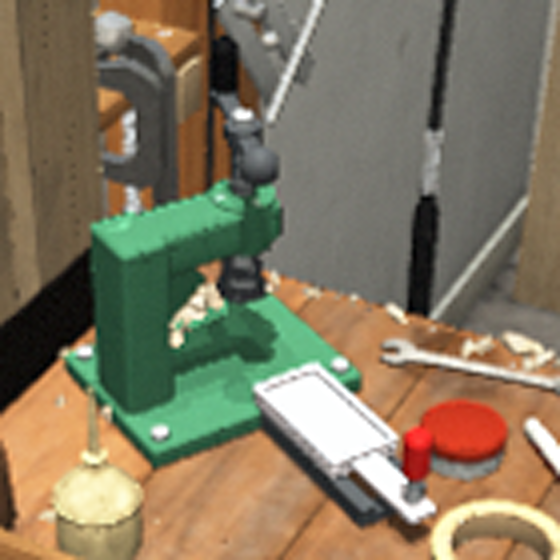

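View pics/c3.png

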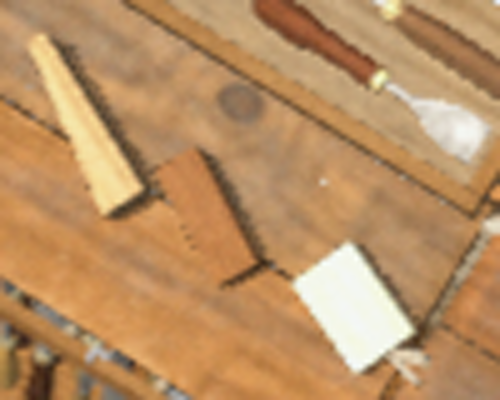

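Crop c1 shows the tray's outer corners at roughly (175,362), (330,273), (380,353) and (217,445), the knob top at (120,452), the crank hub at (570,228) and the black handle at (703,202). The grey ball at (465,250) is the counterweight. In crop c3 the blank is the middle piece, with its centre near (212,215). Next I'll measure positions from masks.

```bash
python3 - <<'E'
from h import *
d=grab('top'); e=grab('side'); t=d['img'].astype(int); s=e['img'].astype(int)
def comp(m,u,v):
    n,l,st,c=cv2.connectedComponentsWithStats(m.astype(np.uint8),connectivity=4)
    ys,xs=np.nonzero(m); i=np.argmin((xs-u)**2+(ys-v)**2); k=l[ys[i],xs[i]]
    return (l==k).astype(np.uint8)
def rect(m): 
    c=max(cv2.findContours(m,cv2.RETR_EXTERNAL,cv2.CHAIN_APPROX_NONE)[0],key=cv2.contourArea)
    return cv2.boxPoints(cv2.minAreaRect(c))
def rep(name,pts,z):
    P=np.array([onz(d,*p,z)[:2] for p in pts]); L=[np.linalg.norm(P[i]-P[(i+1)%4]) for i in range(4)]
    a=P[1]-P[0] if L[0]>L[1] else P[2]-P[1]
    print(name,'c',P.mean(0).round(4),'L',np.round(L,3),'long yaw',round(np.degrees(np.arctan2(a[1],a[0]))%180,1),'px',np.round(pts.mean(0),1))
B,G,R=t[...,0],t[...,1],t[...,2]
# blank : dark brown
hsv=cv2.cvtColor(d['img'],cv2.COLOR_BGR2HSV); print('blank hsv',hsv[222:226,250:255].reshape(-1,3).mean(0), 'bench',hsv[215:218,265:268].reshape(-1,3).mean(0),'side',hsv[227:230,247:249].reshape(-1,3).mean(0))
m=comp((B>180)&(G>185)&(R>185),393,240); print('tray n',m.sum())
m2=cv2.morphologyEx(m,cv2.MORPH_OPEN,np.ones((11,11),np.uint8)); rep('tray',rect(m2),.039)
pk=np.array([(175,362),(330,273),(380,353),(217,445)])/5+[340,165]; rep('tray picks',pk,.039)
pk=np.array([(160,168),(200,148),(262,264),(224,286)])/5+[210,180]; rep('blank picks',pk,.03)
g=comp((G>R+35)&(G>B+10),390,215); rep('green',rect(g),.02)
kb=comp((R>150)&(G<70)&(B<70),364,256); ys,xs=np.nonzero(kb); ku=(xs.mean(),ys.mean()); print('knob top px',ku,len(xs),onz(d,*ku,.095).round(4))
S=s; kb=comp((S[...,2]>120)&(S[...,1]<70)&(S[...,0]<70),374,198); ys,xs=np.nonzero(kb); kv=(xs.mean(),ys.mean()); print('knob side',kv,len(xs),ys.min(),ys.max())
def tri(p,q):
    o,r=ray(d,*p); o2,r2=ray(e,*q); A=np.stack([r,-r2],1); k=np.linalg.lstsq(A,o2-o,rcond=None)[0]
    x,y=o+r*k[0],o2+r2*k[1]; return ((x+y)/2).round(4),np.linalg.norm(x-y).round(4)
print('knob tri',tri(ku,kv))
tp=lambda a,b:(a/5+340,b/5+165); sp=lambda a,b:(a/4+270,b/4+85)
print('hub',tri(tp(572,226),sp(243,116))); print('ball',tri(tp(465,250),sp(259,165)))
print('handle',tri(tp(703,202),sp(226,65)), [onz(d,*tp(703,202),z).round(3)[:2] for z in (.264,.285)])
print('oilcan',onz(d,*tp(103,75),.06).round(3))
E
```

```text
blank hsv [ 13.55 151.5  201.15] bench [ 15.11111111 106.11111111 174.88888889] side [ 14.33333333 152.33333333 188.16666667]
tray n 847
tray c [ 0.4408 -0.1435] L [0.123 0.062 0.122 0.061] long yaw 119.8 px [393.3 237.4]
tray picks c [ 0.4434 -0.1492] L [0.113 0.058 0.118 0.057] long yaw 121.0 px [395.1 236.6]
blank picks c [0.4731 0.2993] L [0.028 0.084 0.027 0.085] long yaw 30.6 px [252.3 223.3]
green c [ 0.5326 -0.2414] L [0.161 0.206 0.158 0.204] long yaw 29.3 px [422.5 210.1]
knob top px (np.float64(363.48571428571427), np.float64(255.17142857142858)) 35 [ 0.3835 -0.0434  0.095 ]
knob side (np.float64(382.63870967741934), np.float64(193.69354838709677)) 310 185 204
knob tri (array([ 0.3704, -0.0401,  0.0985]), np.float64(0.0269))
hub (array([ 0.5047, -0.2603,  0.2418]), np.float64(0.0043))
ball (array([ 0.4931, -0.2087,  0.2275]), np.float64(0.0021))
handle (array([ 0.5169, -0.3244,  0.2536]), np.float64(0.0059)) [array([ 0.518, -0.32 ]), array([ 0.516, -0.311])]
oilcan [ 0.616 -0.036  0.06 ]
```

Checks: the hub, the base centre and the tray/knob line all agree.
- Press axis is about (0.505, -0.258), with yaw about 29.6°.
- Carriage is about 0.128 out.
- Crank is about 1.88 rad, with the handle at yaw about -79°.
- Blank is at (0.473, 0.299), long axis at 30.6°, and its measured size matches.

Moving now.

Call:
{"fn": "move_arm", "kwargs": {"rows": [[0, 0, 0, 0, 0, -4.95, 0.5], [0, 0, 0, 0, 0, -4.95, 0.5], [3.21, -2.43, 0, 0, 0, 0, 0.5], [3.21, -2.43, 0, 0, 0, 0, 0.5], [3.21, -2.43, 0, 0, 0, 0, 0.5], [3.21, -2.43, 0, 0, 0, 0, 0.5], [3.21, -2.43, 0, 0, 0, 0, 0.5], [3.21, -2.43, 0, 0, 0, 0, 0.5], [3.21, -2.43, 0, 0, 0, 0, 0.5], [3.21, -2.43, 0, 0, 0, 0, 0.5], [3.21, -2.43, 0, 0, 0, 0, 0.5], [3.21, -2.43, 0, 0, 0, 0, 0.5], [3.21, -2.43, 0, 0, 0, 0, 0.5], [3.21, -2.43, 0, 0, 0, 0, 0.5], [3.21, -2.43, 0, 0, 0, 0, 0.5]]}}

```text
time: 1.45
tool_pos: [0.4195, -0.0981, 0.2504]
tool_rot: [0.0, 0.965, 0.264, 0.0]
contact_force: [0.3, 0.3, -0.1]
gripper_width: 0.751
grasp_force: 0.0
```

Call:
{"fn": "move_arm", "kwargs": {"rows": [[2.26, -2.88, 0.9, 0, 0, 0, 0.5], [2.26, -2.88, 0.9, 0, 0, 0, 0.5], [2.26, -2.88, 0.9, 0, 0, 0, 0.5], [2.26, -2.88, 0.9, 0, 0, 0, 0.5], [2.26, -2.88, 0.9, 0, 0, 0, 0.5], [2.26, -2.88, 0.9, 0, 0, 0, 0.5], [2.26, -2.88, 0.9, 0, 0, 0, 0.5], [2.26, -2.88, 0.9, 0, 0, 0, 0.5], [2.26, -2.88, 0.9, 0, 0, 0, 0.5], [2.26, -2.88, 0.9, 0, 0, 0, 0.5], [2.26, -2.88, 0.9, 0, 0, 0, 0.5], [0, 0, 0, 0, 0, 0, 0.5], [0, 0, 0, 0, 0, 0, 0.5], [0, 0, 0, 0, 0, 0, 0.5]]}}

```text
time: 2.62
tool_pos: [0.4716, 0.2989, 0.1511]
tool_rot: [0.0, 0.964, 0.264, -0.0]
contact_force: [1.3, -0.7, -0.3]
gripper_width: 0.747
grasp_force: 0.0
```

```bash
cat >> h.py <<'E'
def go(P,yaw=None):
    "shift in tool axes (cm), current x_tool yaw, tool turn about z (deg) to yaw"
    s=manip.state(); q=s['tool_rot']; M=Ro.from_quat([q[1],q[2],q[3],q[0]]).as_matrix()
    y=np.degrees(np.arctan2(M[1,0],M[0,0])); D=M.T@(np.array(P)-s['tool_pos'])*100
    print('t',round(s['time'],2),'pos',np.round(s['tool_pos'],4),'yaw',round(y,2),'z',M[:,2].round(3),'w',round(s['gripper_width'],3),'F',np.round(s['contact_force'],1))
    print('shift cm',D.round(2),'norm',np.linalg.norm(D).round(2), '' if yaw is None else 'az %.2f'%-((yaw-y+180)%360-180))
E
python3 - <<'E'
from h import *
d=grab('wrist','w1.png'); go([.473,.2993,.028],30.6)
for P in ([.473,.2993,.03],):
    a=np.radians(30.6);u=np.array([np.cos(a),np.sin(a),0]);v=np.array([-u[1],u[0],0])
    print([proj(d,np.array(P)+i*.0425*u+j*.015*v).round(0) for i,j in((1,1),(1,-1),(-1,-1),(-1,1))])
E
```

```text
t 2.67 pos [0.4719 0.2985 0.1515] yaw 30.59 z [ 0. -0. -1.] w 0.747 F [-0.1  0.3  0. ]
shift cm [ 0.14 -0.02 12.35] norm 12.35 az -0.01
[array([296., 145.]), array([336., 145.]), array([334., 248.]), array([298., 248.])]
```

View pics/w1.png

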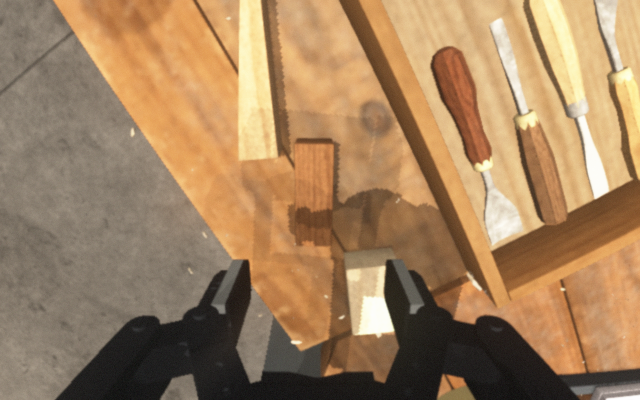

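The wrist view shows the blank's top face at about (297,139) to (331,246), within about 3 mm of my estimate. The wedge's end (258,158) and the pale block (367,250) are clear of the fingers. Descending and gripping.

Call:
{"fn": "move_arm", "kwargs": {"rows": [[0.2, -0.08, 2.0, 0, 0, 0, 0.2], [0.2, -0.07, 2.0, 0, 0, 0, 0.2], [0, 0, 2.35, 0, 0, 0, 0.2], [0, 0, 2.0, 0, 0, 0, 0.2], [0, 0, 2.0, 0, 0, 0, 0.2], [0, 0, 2.0, 0, 0, 0, 0.2], [0, 0, 0, 0, 0, 0, 0.2], [0, 0, 0, 0, 0, 0, -1], [0, 0, 0, 0, 0, 0, -1], [0, 0, 0, 0, 0, 0, -1], [0, 0, 0, 0, 0, 0, -1], [0, 0, 0, 0, 0, 0, -1], [0, 0, 0, 0, 0, 0, -1], [0, 0, 0, 0, 0, 0, -1]]}}

```text
time: 3.83
tool_pos: [0.4757, 0.3029, 0.0296]
tool_rot: [0.0, 0.964, 0.264, 0.001]
contact_force: [-1.0, -2.2, 6.9]
gripper_width: 0.335
grasp_force: 62.3
```

Call:
{"fn": "move_arm", "kwargs": {"rows": [[0, 0, -1.5, 0, 0, 0, -1], [0, 0, -3, 0, 0, 0, -1], [0, 0, -3, 0, 0, 0, -1], [0, 0, -3, 0, 0, 0, -1], [0, 0, -3, 0, 0, 0, -1], [0, 0, 0, 0, 0, 6.95, -1], [0, 0, 0, 0, 0, 6.95, -1], [0, 0, 0, 0, 0, 6.95, -1], [0, 0, 0, 0, 0, 6.95, -1], [0, 0, 0, 0, 0, 6.95, -1], [0, 0, 0, 0, 0, 6.95, -1], [0, 0, 0, 0, 0, 6.95, -1], [0, 0, 0, 0, 0, 6.95, -1], [0, 0, 0, 0, 0, 6.95, -1], [0, 0, 0, 0, 0, 6.95, -1], [0, 0, 0, 0, 0, 6.95, -1], [0, 0, 0, 0, 0, 6.95, -1], [0, 0, 0, 0, 0, 6.95, -1], [0, 0, 0, 0, 0, 0, -1]]}}

```text
time: 5.42
tool_pos: [0.4743, 0.3026, 0.1626]
tool_rot: [0.0, 0.867, -0.499, -0.0]
contact_force: [0.2, -0.3, -0.3]
gripper_width: 0.336
grasp_force: 61.4
```

```bash
python3 - <<'E'
from h import *
go([.442,-.146,.16],-60.4)
E
```

```text
t 5.42 pos [0.4743 0.3026 0.1626] yaw -59.82 z [-0. -0. -1.] w 0.336 F [ 0.2 -0.3 -0.3]
shift cm [37.15 25.34  0.26] norm 44.97 az 0.58
```

Call:
{"fn": "move_arm", "kwargs": {"rows": [[3.1, 2.11, 0, 0, 0, 0, -1], [3.1, 2.11, 0, 0, 0, 0, -1], [3.1, 2.11, 0, 0, 0, 0, -1], [3.1, 2.11, 0, 0, 0, 0, -1], [3.1, 2.11, 0, 0, 0, 0, -1], [3.1, 2.11, 0, 0, 0, 0, -1], [3.1, 2.11, 0, 0, 0, 0, -1], [3.1, 2.11, 0, 0, 0, 0, -1], [3.1, 2.11, 0, 0, 0, 0, -1], [0, 0, 0, 0, 0, 0, -1], [0, 0, 0, 0, 0, 0, -1]]}}

```text
time: 6.33
tool_pos: [0.4511, -0.0357, 0.1629]
tool_rot: [-0.0, 0.867, -0.499, 0.0]
contact_force: [0.5, 0.8, -0.3]
gripper_width: 0.333
grasp_force: 61.4
```

```bash
python3 - <<'E'
from h import *
d=grab('wrist'); im=d['img'].copy(); cv2.imwrite('pics/w2raw.png',im)
go([.4425,-.147,.064],-60.4)
c=np.array([.4425,-.147,.039]);a=np.radians(29.6);x=np.array([np.cos(a),np.sin(a),0]);y=np.array([-x[1],x[0],0])
P=[proj(d,c+i*.031*x+j*.0585*y) for i,j in((1,1),(1,-1),(-1,-1),(-1,1))]; print(np.round(P))
cv2.polylines(im,[np.int32(np.round(P))],True,(255,0,255),1); cv2.imwrite('pics/w2.png',im)
E
```

```text
t 6.38 pos [ 0.4511 -0.0345  0.1628] yaw -59.71 z [ 0.     0.001 -1.   ] w 0.338 F [ 0.1  0.7 -0.7]
shift cm [9.28 6.42 9.87] norm 14.99 az 0.69
[[358. 160.]
 [366. -11.]
 [457.  -8.]
 [438. 161.]]
```

View pics/w2.png

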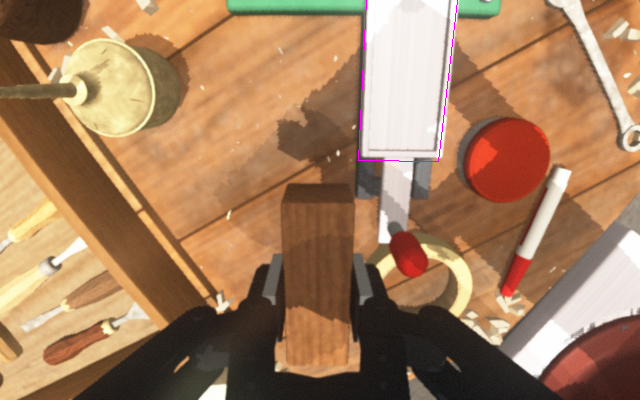

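The drawn tray outline lies on the real one to within about 2 px, so the tray pose is confirmed. The blank is gripped squarely at (318,280). Placing it now.

Call:
{"fn": "move_arm", "kwargs": {"rows": [[3.1, 2.14, 0, 0, 0, 0.69, -1], [3.1, 2.14, 0, 0, 0, 0, -1], [3.1, 2.14, 0, 0, 0, 0, -1], [0, 0, 0, 0, 0, 0, -1], [0, 0, 2, 0, 0, 0, -1], [0, 0, 2, 0, 0, 0, -1], [0, 0, 2, 0, 0, 0, -1], [0, 0, 1.5, 0, 0, 0, -1], [0, 0, 1, 0, 0, 0, -1], [0, 0, 0.5, 0, 0, 0, -1], [0, 0, 0.5, 0, 0, 0, -1], [0, 0, 0.3, 0, 0, 0, -1], [0, 0, 0, 0, 0, 0, -1], [0, 0, 0, 0, 0, 0, -1]]}}

```text
time: 7.55
tool_pos: [0.4423, -0.1469, 0.0655]
tool_rot: [-0.0, 0.864, -0.503, 0.001]
contact_force: [0.3, 0.8, -0.4]
gripper_width: 0.339
grasp_force: 61.4
```

```bash
python3 - <<'E'
from h import *
go([.4425,-.147,.0625],-60.4)
E
```

```text
t 7.55 pos [ 0.4423 -0.1469  0.0655] yaw -60.39 z [ 0.001 -0.    -1.   ] w 0.339 F [ 0.3  0.8 -0.4]
shift cm [ 0.02 -0.01  0.3 ] norm 0.3 az 0.01
```

Call:
{"fn": "move_arm", "kwargs": {"rows": [[0, 0, 0.2, 0, 0, 0, -1], [0, 0, 0.15, 0, 0, 0, -1], [0, 0, 0, 0, 0, 0, -1], [0, 0, 0, 0, 0, 0, 0.1], [0, 0, 0, 0, 0, 0, 0.1], [0, 0, 0, 0, 0, 0, 0.1], [0, 0, 0, 0, 0, 0, 0.1], [0, 0, -1, 0, 0, 0, 0.1], [0, 0, -2, 0, 0, 0, 0.1], [0, 0, -3, 0, 0, 0, 0.1], [0, 0, -3, 0, 0, 0, 0.1], [-2.5, 0, -2, 0, 0, 0, 0.1], [-2.5, 0, 0, 0, 0, 0, 0.1], [-2.5, 0, 0, 0, 0, 0, 0.1], [-2.5, 0, 0, 0, 0, 0, 0.1], [-2.5, 0, 0, 0, 0, 0, -1], [0, 0, 0, 0, 0, 0, -1]]}}

```text
time: 8.97
tool_pos: [0.3786, -0.0357, 0.1717]
tool_rot: [-0.001, 0.865, -0.502, -0.0]
contact_force: [-0.5, -0.2, -0.8]
gripper_width: 0.28
grasp_force: 0.0
```

```bash
python3 - <<'E'
from h import *
d=grab('wrist'); im=d['img'].copy()
go([.4425,-.147,.0625],-60.4)
c=np.array([.4425,-.147,.062]);a=np.radians(29.6);x=np.array([np.cos(a),np.sin(a),0]);y=np.array([-x[1],x[0],0])
P=[proj(d,c+i*.015*x+j*.0425*y) for i,j in((1,1),(1,-1),(-1,-1),(-1,1))]
cv2.polylines(im,[np.int32(np.round(P))],True,(255,0,255),1); cv2.imwrite('pics/w3.png',im)
E
```

```text
t 9.02 pos [ 0.3796 -0.037   0.1719] yaw -60.25 z [ 0.002 -0.001 -1.   ] w 0.196 F [ 0.2 -0.8  0.2]
shift cm [1.266e+01 1.000e-02 1.096e+01] norm 16.74 az 0.15
```

View pics/w3.png

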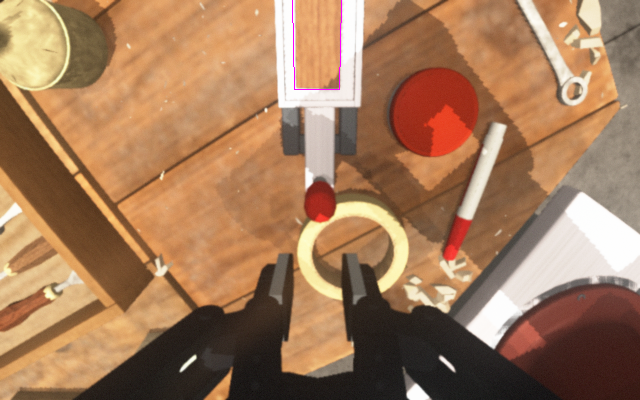

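The blank lies in the tray exactly on the drawn outline (295–340, 0–90), and the knob is at (320,200). Next I go behind the knob with closed fingers and push it home.

Call:
{"fn": "move_arm", "kwargs": {"rows": [[-1.5, 0, 0, 0, 0, 0, -1], [-1.5, 0, 0, 0, 0, 0, -1], [0, 0, 2.5, 0, 0, 0, -1], [0, 0, 2.5, 0, 0, 0, -1], [0, 0, 2.5, 0, 0, 0, -1], [0, 0, 1.2, 0, 0, 0, -1], [0, 0, 0, 0, 0, 0, -1], [1, 0, 0, 0, 0, 0, -1], [1, 0, 0, 0, 0, 0, -1], [1, 0, 0, 0, 0, 0, -1], [1, 0, 0, 0, 0, 0, -1], [0, 0, 0, 0, 0, 0, -1]]}}

```text
time: 10.02
tool_pos: [0.3871, -0.0491, 0.0859]
tool_rot: [0.0, 0.864, -0.504, 0.002]
contact_force: [0.9, 0.3, 0.4]
gripper_width: -0.003
grasp_force: 0.0
```

```bash
python3 - <<'E'
from h import *
a=np.radians(29.6);y=np.array([-np.sin(a),np.cos(a),0]); A=np.array([.505,-.258,.085])
go(A+y*(.12+.022),-60.4)
E
```

```text
t 10.02 pos [ 0.3871 -0.0491  0.0859] yaw -60.53 z [ 0.003 -0.002 -1.   ] w -0.003 F [0.9 0.3 0.4]
shift cm [9.79 0.04 0.12] norm 9.79 az -0.13
```

Already in contact; continue to near the stop, then in small steps.

Call:
{"fn": "move_arm", "kwargs": {"rows": [[1, 0, 0, 0, 0, 0, -1], [1, 0, 0, 0, 0, 0, -1], [1, 0, 0, 0, 0, 0, -1], [1, 0, 0, 0, 0, 0, -1], [1, 0, 0, 0, 0, 0, -1], [1, 0, 0, 0, 0, 0, -1], [1, 0, 0, 0, 0, 0, -1], [0.8, 0, 0, 0, 0, 0, -1], [0.5, 0, 0, 0, 0, 0, -1], [0.3, 0, 0, 0, 0, 0, -1], [0.2, 0, 0, 0, 0, 0, -1], [0, 0, 0, 0, 0, 0, -1]]}}

```text
time: 11.02
tool_pos: [0.4285, -0.1236, 0.0843]
tool_rot: [0.0, 0.864, -0.503, 0.0]
contact_force: [0.5, 0.2, -0.3]
gripper_width: -0.001
grasp_force: 0.0
```

Call:
{"fn": "move_arm", "kwargs": {"rows": [[0.2, 0, 0, 0, 0, 0, -1], [0.2, 0, 0, 0, 0, 0, -1], [0.1, 0, 0, 0, 0, 0, -1], [0, 0, 0, 0, 0, 0, -1]]}}

```text
time: 11.35
tool_pos: [0.4309, -0.1277, 0.0842]
tool_rot: [0.0, 0.864, -0.503, -0.0]
contact_force: [-0.4, -0.2, -0.1]
gripper_width: 0.002
grasp_force: 0.1
```

Call:
{"fn": "move_arm", "kwargs": {"rows": [[0.2, 0, 0, 0, 0, 0, -1], [0.2, 0, 0, 0, 0, 0, -1], [0.1, 0, 0, 0, 0, 0, -1], [0, 0, 0, 0, 0, 0, -1]]}}

```text
time: 11.68
tool_pos: [0.4335, -0.1323, 0.0843]
tool_rot: [0.0, 0.864, -0.503, 0.0]
contact_force: [-0.5, 0.5, 0.8]
gripper_width: -0.001
grasp_force: 0.1
```

```bash
python3 - <<'E'
from h import *
a=np.radians(29.6);y=np.array([-np.sin(a),np.cos(a),0]); A=np.array([.505,-.258,.085])
go(A+y*(.12+.022),-60.4)
d=grab('side','s2.png'); t=grab('top','t2.png')
a=cv2.resize(t['img'][155:275,360:500],None,fx=3,fy=4,interpolation=cv2.INTER_CUBIC)
b=cv2.resize(d['img'][105:225,270:400],None,fx=3,fy=4,interpolation=cv2.INTER_CUBIC)
cv2.imwrite('pics/s2c.png',cv2.hconcat([a,b])[:, :800])
E
```

```text
t 11.68 pos [ 0.4335 -0.1323  0.0843] yaw -60.42 z [ 0. -0. -1.] w -0.001 F [-0.5  0.5  0.8]
shift cm [ 0.26 -0.01 -0.07] norm 0.27 az -0.02
```

View pics/s2c.png

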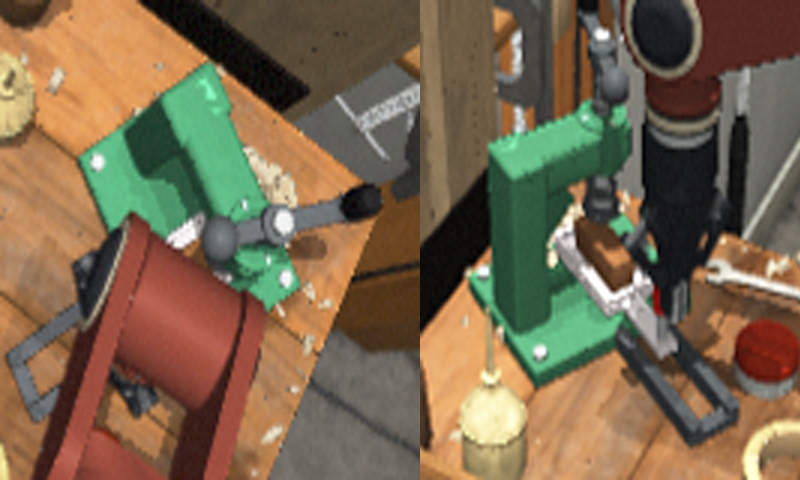

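The side view shows the blank in the tray, nearly under the foot, with the finger on the knob. I'll keep pushing in small steps until the force rises.

Call:
{"fn": "move_arm", "kwargs": {"rows": [[0.15, 0, 0, 0, 0, 0, -1], [0.15, 0, 0, 0, 0, 0, -1], [0, 0, 0, 0, 0, 0, -1]]}}

```text
time: 12.03
tool_pos: [0.435, -0.1347, 0.0844]
tool_rot: [-0.0, 0.864, -0.503, -0.0]
contact_force: [-0.7, 1.1, 0.4]
gripper_width: 0.002
grasp_force: 0.5
```

Call:
{"fn": "move_arm", "kwargs": {"rows": [[0.15, 0, 0, 0, 0, 0, -1], [0.1, 0, 0, 0, 0, 0, -1], [0, 0, 0, 0, 0, 0, -1]]}}

```text
time: 12.28
tool_pos: [0.4351, -0.1349, 0.0843]
tool_rot: [-0.001, 0.864, -0.503, -0.003]
contact_force: [-5.2, 9.4, 8.4]
gripper_width: 0.003
grasp_force: 5.4
```

Call:
{"fn": "move_arm", "kwargs": {"rows": [[0.15, 0, 0, 0, 0, 0, -1], [0.1, 0, 0, 0, 0, 0, -1], [0, 0, 0, 0, 0, 0, -1]]}}

```text
time: 12.53
tool_pos: [0.4351, -0.1351, 0.0842]
tool_rot: [-0.003, 0.864, -0.503, -0.006]
contact_force: [-11.3, 18.1, 15.2]
gripper_width: -0.003
grasp_force: 10.4
```

Force rises at TCP (0.435, -0.135), exactly where the stop was predicted, so the carriage is home. I'll back off, rise and refine the handle position.

Call:
{"fn": "move_arm", "kwargs": {"rows": [[-0.5, 0, 0, 0, 0, 0, -1], [-0.5, 0, 0, 0, 0, 0, -1], [-1.5, 0, 0, 0, 0, 0, -1], [-2.5, 0, 0, 0, 0, 0, -1], [-2, 0, -3, 0, 0, 0, -1], [0, 0, -4, 0, 0, 0, 0], [0, 0, -4, 0, 0, 0, 1], [0, 0, -4, 0, 0, 0, 1], [0, 0, -4, 0, 0, 0, 1], [0, 0, -4, 0, 0, 0, 1], [0, 0, -3, 0, 0, 0, 1], [0, 0, 0, 0, 0, 0, 1], [0, 0, 0, 0, 0, 0, 1]]}}

```text
time: 13.62
tool_pos: [0.4036, -0.0786, 0.347]
tool_rot: [-0.0, 0.864, -0.503, 0.003]
contact_force: [-0.1, 0.3, -0.8]
gripper_width: 1.001
grasp_force: 0.0
```

```bash
python3 - <<'E'
from h import *
d=grab('top'); e=grab('side')
go([.517,-.322,.34],-60.4)
def dark(im,u,v,r,th):
    g=im.max(2)[v-r:v+r+1,u-r:u+r+1]; m=(g<th).astype(np.uint8)
    n,l,st,c=cv2.connectedComponentsWithStats(m); k=1+np.argmax(st[1:,4]); return c[k]+[u-r,v-r],st[k]+[u-r,v-r,0,0,0]
for th in (45,60):
    p,sp=dark(d['img'],481,205,9,th); q,sq=dark(e['img'],326,101,12,th); print(th,p,sp,q,sq)
    o,r=ray(d,*p); o2,r2=ray(e,*q); k=np.linalg.lstsq(np.stack([r,-r2],1),o2-o,rcond=None)[0]
    x,y=o+r*k[0],o2+r2*k[1]; print(((x+y)/2).round(4),(x-y).round(4),[onz(d,*p,z).round(4) for z in (.27,.28,.29)])
h=np.array([.517,-.322]); print([proj(d,[*h,z]).round(1) for z in (.245,.29)],[proj(e,[*h,z]).round(1) for z in (.245,.29)])
E
```

```text
t 13.72 pos [ 0.4025 -0.0781  0.3431] yaw -60.42 z [-0.001  0.    -1.   ] w 1.004 F [-0.7 -0.2 -0.6]
shift cm [26.86  2.08  0.29] norm 26.94 az -0.02
45 [479.34615385 205.20512821] [474 201  13   9  78] [325.21348315 101.03370787] [322  94   8  14  89]
[ 0.5191 -0.3206  0.2558] [ 0.0017 -0.0002  0.0003] [array([ 0.518 , -0.3144,  0.27  ]), array([ 0.5166, -0.3099,  0.28  ]), array([ 0.5152, -0.3055,  0.29  ])]
60 [479.84536082 205.10309278] [473 201  14   9  97] [324.95384615 100.85384615] [322  89   8  25 130]
[ 0.5197 -0.322   0.2557] [ 0.0012 -0.0001  0.0002] [array([ 0.5183, -0.3157,  0.27  ]), array([ 0.5169, -0.3112,  0.28  ]), array([ 0.5155, -0.3067,  0.29  ])]
[array([478. , 206.9]), array([485.9, 204.7])] [array([325.6, 103.8]), array([325.6,  90.8])]
```

Handle triangulated at (0.519, -0.321), 64.5 mm from the axis with a 2 mm ray gap, which fits the given 65 mm. Crank angle is about 1.87 rad. Moving over it.

Call:
{"fn": "move_arm", "kwargs": {"rows": [[3.35, 0.25, 0, 0, 0, 0, 1], [3.35, 0.25, 0, 0, 0, 0, 1], [3.35, 0.25, 0, 0, 0, 0, 1], [3.35, 0.25, 0, 0, 0, 0, 1], [3.35, 0.25, 0, 0, 0, 0, 1], [3.35, 0.25, 0, 0, 0, 0, 1], [3.35, 0.25, 0, 0, 0, 0, 1], [3.35, 0.25, 0, 0, 0, 0, 1], [0, 0, 0, 0, 0, 0, 1], [0, 0, 0, 0, 0, 0, 1]]}}

```text
time: 14.55
tool_pos: [0.5171, -0.3217, 0.3403]
tool_rot: [-0.0, 0.864, -0.504, -0.003]
contact_force: [-0.7, 0.4, -0.3]
gripper_width: 1.003
grasp_force: 0.0
```

```bash
python3 - <<'E'
from h import *
d=grab('wrist'); im=d['img'].copy(); go([.518,-.321,.266],-60.4)
for z,c in((.245,(255,0,255)),(.285,(0,255,255))):
    a=np.linspace(0,6.28,24); P=[proj(d,[.518+.0115*np.cos(t),-.321+.0115*np.sin(t),z]) for t in a]
    cv2.polylines(im,[np.int32(np.round(P))],True,c,1)
for z in (.235,): cv2.circle(im,tuple(int(v) for v in proj(d,[.505,-.258,z])),4,(255,0,255),1)
cv2.imwrite('pics/w4.png',im)
E
```

```text
t 14.6 pos [ 0.517  -0.3208  0.3414] yaw -60.45 z [-0.004  0.003 -1.   ] w 0.998 F [0.2 0.7 0.3]
shift cm [ 0.1  -0.08  7.54] norm 7.54 az -0.05
```

View pics/w4.png

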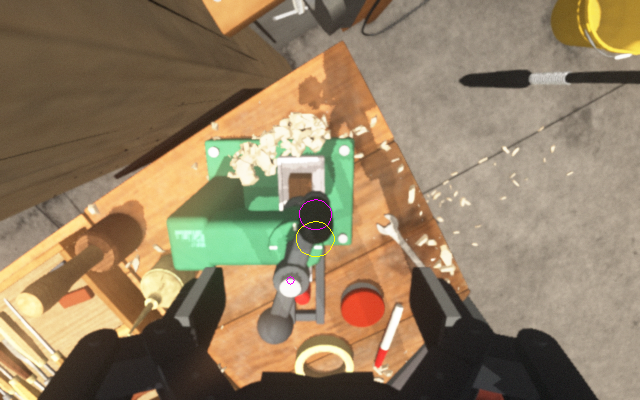

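The wrist view shows the black handle between the open fingers at about (316,218), and the hub (290,284) matches the estimated axis. I'll check the handle's extent numerically.

```bash
python3 - <<'E'
from h import *
d=grab('wrist'); g=d['img'].max(2)[170:300,280:360]
for th in (30,45,60):
    n,l,st,c=cv2.connectedComponentsWithStats((g<th).astype(np.uint8)); k=1+np.argmax(st[1:,4]); print(th,st[k]+[280,170,0,0,0],c[k]+[280,170])
m=g<45
for r in range(10,90,5): 
    x=np.nonzero(m[r])[0]; print(r+170,(x.min()+280,x.max()+280,len(x)) if len(x) else None, end='; ')
for z in (.243,.285): print(z,proj(d,[.518,-.321,z]).round(1))
E
```

```text
Traceback (most recent call last):
ValueError: attempt to get argmax of an empty sequence
```

```bash
python3 - <<'E'
from h import *
d=grab('wrist'); g=d['img'].max(2)[170:300,280:360]; print(g.min())
for th in (45,55,65): 
    m=g<th; print('th',th)
    for r in range(10,90,5): 
        x=np.nonzero(m[r])[0]; print(r+170,(x.min()+280,x.max()+280,len(x)) if len(x) else None, end='; ')
for z in (.243,.285): print(z,proj(d,[.518,-.321,z]).round(1))
E
```

```text
40
th 45
180 None; 185 None; 190 None; 195 None; 200 (np.int64(317), np.int64(317), 1); 205 (np.int64(311), np.int64(325), 5); 210 (np.int64(303), np.int64(328), 9); 215 (np.int64(304), np.int64(331), 9); 220 (np.int64(309), np.int64(330), 8); 225 (np.int64(312), np.int64(324), 9); 230 (np.int64(317), np.int64(325), 3); 235 (np.int64(320), np.int64(320), 1); 240 None; 245 None; 250 None; 255 None; th 55
180 None; 185 None; 190 None; 195 (np.int64(313), np.int64(320), 8); 200 (np.int64(306), np.int64(328), 23); 205 (np.int64(302), np.int64(329), 28); 210 (np.int64(302), np.int64(331), 30); 215 (np.int64(301), np.int64(332), 32); 220 (np.int64(301), np.int64(332), 32); 225 (np.int64(300), np.int64(332), 28); 230 (np.int64(302), np.int64(331), 24); 235 (np.int64(306), np.int64(327), 17); 240 None; 245 None; 250 None; 255 None; th 65
180 None; 185 None; 190 None; 195 (np.int64(312), np.int64(322), 11); 200 (np.int64(306), np.int64(328), 23); 205 (np.int64(302), np.int64(330), 29); 210 (np.int64(301), np.int64(331), 31); 215 (np.int64(300), np.int64(332), 33); 220 (np.int64(301), np.int64(332), 32); 225 (np.int64(300), np.int64(332), 33); 230 (np.int64(302), np.int64(331), 30); 235 (np.int64(305), np.int64(327), 23); 240 None; 245 None; 250 None; 255 None; 0.243 [316.1 211.2]
0.285 [316.1 235.9]
```

All three views agree on a handle centre at (0.519, -0.321, ~0.257), which fits a grip point at about z = 0.264. Descending and gripping.

Call:
{"fn": "move_arm", "kwargs": {"rows": [[0.1, -0.08, 1.7, 0, 0, 0, 1], [0, 0, 2, 0, 0, 0, 1], [0, 0, 2, 0, 0, 0, 1], [0, 0, 1, 0, 0, 0, 1], [0, 0, 1, 0, 0, 0, 1], [0, 0, 0, 0, 0, 0, 0], [0, 0, 0, 0, 0, 0, -1], [0, 0, 0, 0, 0, 0, -1], [0, 0, 0, 0, 0, 0, -1], [0, 0, 0, 0, 0, 0, -1], [0, 0, 0, 0, 0, 0, -1], [0, 0, 0, 0, 0, 0, -1], [0, 0, 0, 0, 0, 0, -1], [0, 0, 0, 0, 0, 0, -1], [0, 0, 0, 0, 0, 0, -1]]}}

```text
time: 15.95
tool_pos: [0.5193, -0.322, 0.2689]
tool_rot: [0.0, 0.864, -0.503, 0.001]
contact_force: [-1.2, -0.0, 5.6]
gripper_width: 0.244
grasp_force: 59.3
```

```bash
cat > circ.py <<'E'
from h import *
# shifts per row (tool axes, cm) winding cw; start/end handle yaw (deg, cumulative)
def rows(y0,y1,step,yt=-60.4):
    n=round((y0-y1)/step); a=np.radians(np.linspace(y0,y1,n+1)); p=.065*np.c_[np.cos(a),np.sin(a)]; d=np.diff(p,axis=0)*100
    t=np.radians(yt); X=np.array([np.cos(t),np.sin(t)]);Y=np.array([np.sin(t),-np.cos(t)])
    dz=100*.00318*np.radians((y0-y1)/n)
    print([[round(float(v@X),2),round(float(v@Y),2),round(dz,3),0,0,0,-1] for v in d])
E
python3 - <<'E'
from circ import *
go([.519,-.321,.264],-60.4); s=manip.state(); p=np.array(s['tool_pos'][:2])-[.505,-.258]; print(np.linalg.norm(p),np.degrees(np.arctan2(p[1],p[0])))
rows(-78,-178,10); rows(-178,-378,10); rows(-378,-478,10); rows(-478,-565,10)
E
```

```text
t 15.95 pos [ 0.5193 -0.322   0.2689] yaw -60.42 z [ 0.002 -0.002 -1.   ] w 0.244 F [-1.2 -0.   5.6]
shift cm [-0.1  -0.03  0.49] norm 0.5 az -0.02
0.06557530761093609 -77.43507648961851
[[-0.44, 1.05, np.float64(0.056), 0, 0, 0, -1], [-0.61, 0.95, np.float64(0.056), 0, 0, 0, -1], [-0.77, 0.83, np.float64(0.056), 0, 0, 0, -1], [-0.9, 0.69, np.float64(0.056), 0, 0, 0, -1], [-1.01, 0.52, np.float64(0.056), 0, 0, 0, -1], [-1.08, 0.34, np.float64(0.056), 0, 0, 0, -1], [-1.12, 0.15, np.float64(0.056), 0, 0, 0, -1], [-1.13, -0.05, np.float64(0.056), 0, 0, 0, -1], [-1.11, -0.25, np.float64(0.056), 0, 0, 0, -1], [-1.05, -0.44, np.float64(0.056), 0, 0, 0, -1]]
[[-0.95, -0.61, np.float64(0.056), 0, 0, 0, -1], [-0.83, -0.77, np.float64(0.056), 0, 0, 0, -1], [-0.69, -0.9, np.float64(0.056), 0, 0, 0, -1], [-0.52, -1.01, np.float64(0.056), 0, 0, 0, -1], [-0.34, -1.08, np.float64(0.056), 0, 0, 0, -1], [-0.15, -1.12, np.float64(0.056), 0, 0, 0, -1], [0.05, -1.13, np.float64(0.056), 0, 0, 0, -1], [0.25, -1.11, np.float64(0.056), 0, 0, 0, -1], [0.44, -1.05, np.float64(0.056), 0, 0, 0, -1], [0.61, -0.9
[... 693 characters left out ...]
.13, np.float64(0.056), 0, 0, 0, -1], [-0.25, 1.11, np.float64(0.056), 0, 0, 0, -1], [-0.44, 1.05, np.float64(0.056), 0, 0, 0, -1], [-0.61, 0.95, np.float64(0.056), 0, 0, 0, -1], [-0.77, 0.83, np.float64(0.056), 0, 0, 0, -1], [-0.9, 0.69, np.float64(0.056), 0, 0, 0, -1]]
[[-0.97, 0.51, np.float64(0.054), 0, 0, 0, -1], [-1.04, 0.34, np.float64(0.054), 0, 0, 0, -1], [-1.08, 0.16, np.float64(0.054), 0, 0, 0, -1], [-1.1, -0.03, np.float64(0.054), 0, 0, 0, -1], [-1.07, -0.21, np.float64(0.054), 0, 0, 0, -1], [-1.02, -0.39, np.float64(0.054), 0, 0, 0, -1], [-0.94, -0.55, np.float64(0.054), 0, 0, 0, -1], [-0.84, -0.71, np.float64(0.054), 0, 0, 0, -1], [-0.71, -0.84, np.float64(0.054), 0, 0, 0, -1]]
```

The handle is gripped. Winding the first 100°.

Call:
{"fn": "move_arm", "kwargs": {"rows": [[-0.44, 1.05, 0, 0, 0, 0, -1], [-0.61, 0.95, 0, 0, 0, 0, -1], [-0.77, 0.83, 0, 0, 0, 0, -1], [-0.9, 0.69, 0, 0, 0, 0, -1], [-1.01, 0.52, 0, 0, 0, 0, -1], [-1.08, 0.34, 0.05, 0, 0, 0, -1], [-1.12, 0.15, 0.05, 0, 0, 0, -1], [-1.13, -0.05, 0.05, 0, 0, 0, -1], [-1.11, -0.25, 0.05, 0, 0, 0, -1], [-1.05, -0.44, 0.05, 0, 0, 0, -1], [0, 0, 0, 0, 0, 0, -1]]}}

```text
time: 16.87
tool_pos: [0.4401, -0.2575, 0.2633]
tool_rot: [-0.001, 0.865, -0.502, -0.0]
contact_force: [4.6, 3.0, -4.1]
gripper_width: 0.246
grasp_force: 59.3
```

```bash
cat > ck.py <<'E'
from h import *
s=manip.state(); p=np.array(s['tool_pos'])-[.505,-.258,0]; print(p.round(4),'r',np.linalg.norm(p[:2]).round(4),'yaw',np.degrees(np.arctan2(p[1],p[0])).round(1),'F',np.round(s['contact_force'],1),'w',round(s['gripper_width'],3),'g',round(s['grasp_force'],1),'t',s['time'])
E
python3 ck.py
```

```text
[-0.0649  0.0005  0.2633] r 0.0649 yaw 179.6 F [ 4.6  3.  -4.1] w 0.246 g 59.3 t 16.8667
```

Call:
{"fn": "move_arm", "kwargs": {"rows": [[-0.95, -0.61, 0.056, 0, 0, 0, -1], [-0.83, -0.77, 0.056, 0, 0, 0, -1], [-0.69, -0.9, 0.056, 0, 0, 0, -1], [-0.52, -1.01, 0.056, 0, 0, 0, -1], [-0.34, -1.08, 0.056, 0, 0, 0, -1], [-0.15, -1.12, 0.056, 0, 0, 0, -1], [0.05, -1.13, 0.056, 0, 0, 0, -1], [0.25, -1.11, 0.056, 0, 0, 0, -1], [0.44, -1.05, 0.056, 0, 0, 0, -1], [0.61, -0.95, 0.056, 0, 0, 0, -1], [0.77, -0.83, 0.056, 0, 0, 0, -1], [0.9, -0.69, 0.056, 0, 0, 0, -1], [1.01, -0.52, 0.056, 0, 0, 0, -1], [1.08, -0.34, 0.056, 0, 0, 0, -1], [1.12, -0.15, 0.056, 0, 0, 0, -1], [1.13, 0.05, 0.056, 0, 0, 0, -1], [1.11, 0.25, 0.056, 0, 0, 0, -1], [1.05, 0.44, 0.056, 0, 0, 0, -1], [0.95, 0.61, 0.056, 0, 0, 0, -1], [0.83, 0.77, 0.056, 0, 0, 0, -1]]}}

```text
time: 18.53
tool_pos: [0.567, -0.2789, 0.2524]
tool_rot: [-0.0, 0.864, -0.503, -0.001]
contact_force: [1.8, 1.4, -7.1]
gripper_width: 0.245
grasp_force: 59.2
```

```bash
python3 ck.py
```

```text
[ 0.062  -0.0209  0.2524] r 0.0654 yaw -18.6 F [ 1.8  1.4 -7.1] w 0.245 g 59.2 t 18.5333
```

Call:
{"fn": "move_arm", "kwargs": {"rows": [[0.69, 0.9, 0.056, 0, 0, 0, -1], [0.52, 1.01, 0.056, 0, 0, 0, -1], [0.34, 1.08, 0.056, 0, 0, 0, -1], [0.15, 1.12, 0.056, 0, 0, 0, -1], [-0.05, 1.13, 0.056, 0, 0, 0, -1], [-0.25, 1.11, 0.056, 0, 0, 0, -1], [-0.44, 1.05, 0.056, 0, 0, 0, -1], [-0.61, 0.95, 0.056, 0, 0, 0, -1], [-0.77, 0.83, 0.056, 0, 0, 0, -1], [-0.9, 0.69, 0.056, 0, 0, 0, -1], [0, 0, 0, 0, 0, 0, -1]]}}

```text
time: 19.45
tool_pos: [0.4719, -0.3141, 0.2468]
tool_rot: [0.0, 0.864, -0.503, -0.002]
contact_force: [-2.9, -1.7, -14.5]
gripper_width: 0.245
grasp_force: 59.5
```

```bash
python3 ck.py
```

```text
[-0.0331 -0.0561  0.2468] r 0.0651 yaw -120.6 F [ -2.9  -1.7 -14.5] w 0.245 g 59.5 t 19.45
```

Call:
{"fn": "move_arm", "kwargs": {"rows": [[-0.97, 0.51, 0.08, 0, 0, 0, -1], [-1.04, 0.34, 0.08, 0, 0, 0, -1], [-1.08, 0.16, 0.08, 0, 0, 0, -1], [-1.1, -0.03, 0.08, 0, 0, 0, -1], [-1.07, -0.21, 0.08, 0, 0, 0, -1], [-1.02, -0.39, 0.08, 0, 0, 0, -1], [-0.94, -0.55, 0.08, 0, 0, 0, -1], [-0.84, -0.71, 0.08, 0, 0, 0, -1], [0, 0, 0, 0, 0, 0, -1], [0, 0, 0, 0, 0, 0, -1]]}}

```text
time: 20.28
tool_pos: [0.4431, -0.2396, 0.2425]
tool_rot: [-0.0, 0.865, -0.502, -0.0]
contact_force: [-0.5, 1.6, -6.9]
gripper_width: 0.241
grasp_force: 60.9
```

```bash
python3 ck.py
```

```text
[-0.0619  0.0184  0.2425] r 0.0645 yaw 163.5 F [-0.5  1.6 -6.9] w 0.241 g 60.9 t 20.2833
```

Call:
{"fn": "move_arm", "kwargs": {"rows": [[-0.64, -0.76, 0.05, 0, 0, 0, -1], [0, 0, 0, 0, 0, 0, -1], [0, 0, 0, 0, 0, 0, -1]]}}

```text
time: 20.53
tool_pos: [0.4465, -0.2309, 0.2419]
tool_rot: [-0.0, 0.864, -0.503, -0.0]
contact_force: [-1.5, 0.2, -3.9]
gripper_width: 0.243
grasp_force: 61.2
```

```bash
python3 ck.py
```

```text
[-0.0585  0.0271  0.2419] r 0.0644 yaw 155.2 F [-1.5  0.2 -3.9] w 0.243 g 61.2 t 20.5333
```

Call:
{"fn": "move_arm", "kwargs": {"rows": [[0, 0, 0, 0, 0, 0, -0.2], [0, 0, 0, 0, 0, 0, 0.2], [0, 0, 0, 0, 0, 0, 0.6], [0, 0, 0, 0, 0, 0, 1], [0, 0, 0, 0, 0, 0, 1], [0, 0, 0, 0, 0, 0, 1], [0, 0, -1, 0, 0, 0, 1], [0, 0, -2, 0, 0, 0, 1], [0, 0, -2, 0, 0, 0, 1], [0, 0, -3, 0, 0, 0, 1], [0, 0, -3, 0, 0, 0, 1], [-3, 0, 0, 0, 0, 0, 1], [-3, 0, 0, 0, 0, 0, 1], [-3, 0, 0, 0, 0, 0, 1], [-3, 0, 0, 0, 0, 0, 1], [-3, 0, 0, 0, 0, 0, 1], [0, 0, 0, 0, 0, 0, 1], [0, 0, 0, 0, 0, 0, 1]]}}

```text
time: 22.03
tool_pos: [0.3719, -0.1004, 0.3524]
tool_rot: [-0.0, 0.865, -0.502, 0.002]
contact_force: [0.2, -0.6, -0.0]
gripper_width: 1.004
grasp_force: 0.0
```

```bash
python3 - <<'E'
from h import *
d=grab('top'); e=grab('side'); go([.5,-.2,.3])
a=np.radians(29.6-594); h=[.505+.065*np.cos(a),-.258+.065*np.sin(a)]
# expected handle centre (about 5 mm below the grip point)
z=.270-.00318*10.37-.005
for f,n in((d,'top'),(e,'side')):
    u,v=proj(f,[*h,z]); g=f['img'].max(2); r=12; u0,v0=int(u)-r,int(v)-r
    N,l,st,c=cv2.connectedComponentsWithStats((g[v0:v0+25,u0:u0+25]<50).astype(np.uint8))
    print(n,'expected',u.round(1),v.round(1),[(c[k]+[u0,v0]).round(1).tolist()+[int(st[k,4])] for k in range(1,N) if st[k,4]>15])
E
```

```text
t 22.13 pos [ 0.3723 -0.1014  0.3517] yaw -60.42 z [ 0.001 -0.001 -1.   ] w 0.998 F [0.7 0.3 0.8]
shift cm [14.87 -6.24  5.19] norm 16.94 
top expected 442.3 233.5 [[441.4, 232.6, 69]]
side expected 349.5 121.0 [[349.5, 122.0, 80]]
```

The handle rests within about 1 px of where a quarter turn past touch puts it, in both views. Handing in.

```bash
python3 -c "
from plant import manip
print(manip.job_done())"
```

```text
the job is handed in; nothing more can be done
None
```

The job is handed in (no verdict was returned): the blank is in the tray, the carriage is home against its stop, and by measurement the crank sits a quarter turn past the expected first touch, released.

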